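# Square the pan of the portion scale and set the cup on it

## Robot

A 7-joint arm with a two-finger parallel gripper is mounted at the origin on the work surface. World frame = base frame: x ahead of the robot, y to its left, z up, the work surface at z = 0. Lengths are in m, angles in rad, forces in N, time in s.
With the tool pointing down it reaches from about 0.35 to 0.9 m from the base axis. Payload 7.2 kg.
Tool frame: the origin (TCP) lies at the very end of the fingers, on their centre line; the grasp point (between the pads) lies 19 mm behind it; x points along the fingers, y is the direction in which the jaws open and shut, and the axes are right-handed (so a half turn about x gives the same grasp; the last joint's range is limited). The gripper opens to 88 mm and grips with 3 to 60 N. Pads are 20 mm wide; open, the fingers measure 115 mm over their backs; the gripper's body (75 mm by 178 mm) begins 61 mm behind the grasp point.
Start: joints at [1.255, 0.411, -0.013, 1.596, 0.006, 1.134, -0.082], TCP at [0.153, -0.606, 0.223] pointing down, gripper open.
Joint ranges: [-2.95, 2.95], [-0.29, 1.99], [-1.47, 1.44], [0.14, 2.54], [-1.03, 4.17], [0.13, 1.85], [-2.86, 2.86]. Speed limits (rad/s): [2.39, 2.39, 3.01, 3.01, 3.14, 3.14, 3.14].

## Interface

Orientations are given as a 3x3 rotation matrix whose columns are the frame's x, y, z axes.
In Python, from plant import robot, viewer, job gives the robot as it stands.
- The arm moves only by the tool drive_tool, never from a script. Its argument "plan" is a list of rows, each a list of 7 numbers: the turn, a rotation vector about the tool's x, y, z in degrees, then the shift along the tool's x, y, z in mm, then the gripper command: -1 is shut, 1 is fully open, values between are in proportion. In form: [[rx, ry, rz, dx, dy, dz, gripper], ...]. A call has exactly 10 rows; each row is the pose to reach, as a shift and turn from the pose commanded when the call began, along the tool's axes at that moment; what a row does not reach only later rows make up. A row lasts 1/8 s, in which the tool goes at most 62.5 mm and 10.7 degrees, less where a joint would pass 70% of its speed; a pose out of reach is approached as far as the arm can. A call with a gripper value outside its range is refused whole. The fingers move at their own pace and stop on an object; "grip_force" is the grip in N (left out, the last holds). Time passes only in rows, so rows that repeat a pose let the fingers close, or fill a call up. It gives the time, the measured TCP pose, the force and the opening at its end, in the units of the state.
- robot.observe(): the state, without advancing time (a new reading comes with each control period).
- viewer.snapshot(name): name is "side" or "top"; returns a dict with "frame" (480x640x3 uint8, red, green, blue), "z_map" (480x640 float32, m along the optical axis (not along the pixel's ray), 0 where there is no reading), "fx", "fy", "cx", "cy" (pixels), "T" (4x4, takes a point from camera to world coordinates). Camera axes: x right, y down, z forward; pixel columns grow to the right and rows downward; lengths in m; the calibration is good to about 2 mm. A picture is of the moment at which its call begins.
- job.job_done(): hands the job in, once; it reports no verdict.
The state is a dict: "clock": time; "qpos": joint angles; "joint_velocities": joint speeds; "effort": joint torques, N m; "tool_pos": TCP position; "orientation": TCP orientation; "contact_force": force on the tool from outside, world axes, zero at the start; "ft_torque": the same for the moment, N m; "gripper_width": finger opening in m.
Only numpy, scipy, OpenCV 4.12 (cv2) and the standard library are available. Lean on these libraries where they do the work, as an engineer would, in place of code of your own. Each camera call takes 0.05 s, during which the arm holds its last target. There are 200 camera calls.

## Task

The round rubber-topped steel pan of the portion scale has been put back turned the wrong way. With light fingertip pressure turn it round until its flat edge faces the green bar, and press the flat gently home so that it lies flush against the bar; then stand the white sauce cup upright in the middle of the pan and let go. Leave the steel pot, the black dish and the spoon where they are.

Things in the scene. Friction and masses are not known exactly. Their poses are not given: they have to be found in the camera images.
- scale: Grey portion scale fixed to the table, housing 170 x 150 mm, a pale sprung carrier on top. Origin on the table; z up, x towards the green bar. The carrier's flat bed is 56 mm above the origin, from x -82 to +60 mm, 140 mm wide in y. Pressed by a finger it holds for 1 to 3 N, then sinks 1 mm per 6 N to a hard stop at 4 mm. With the pan home its centre is over this origin.
- bar: Green alignment bar standing on the bed, 110 mm long (its y), 10 mm thick, 14 mm high, its top 4 mm above the pan's. Origin at the foot of the middle of the face towards the pan; x square to that face, pointing away from the pan; z up. It stands at x = 48 mm of the scale. Over about 15 N of pan against bar is too much.
- pan: Loose steel disc with one flat edge, black rubber mat on top, 0.2 to 0.4 kg, 10 mm high with six 2 mm feet: radius 60 mm, flat 48 mm from the centre, 72 mm long, a green stripe beside it. Origin at the centre of its underside, x towards the flat, z up. Starts turned 70 to 180 degrees, either way. Steel slips on bed, fence and bar (friction 0.15), fingers grip the mat (about 1); over 20 N is too hard.
- pocket (a point): Pocket centre at bed level (scale x = -14 mm), axes as its. A dark grey half-round fence, 6 mm high, inner radius 62 mm about it, bounds the side away from the bar; straight sides run on to the bar at y = +-62 mm. The pan has 2 mm play, and slides 14 mm to the bar once its flat faces it. It turns best with the finger a quarter turn ahead of the flat; a quarter turn behind, the flat's corners jam.
- pan_flat (a point): Middle of the pan's flat edge face, 48 mm from the pan's centre, 6 mm above its foot level; axes as the pan's.
- cup: White ceramic sauce cup, straight round wall, 54 mm outer diameter, 48 mm high, wall 4 mm, empty, about 0.13 kg, standing on the table. Origin at the centre of its underside, z up. To be set down gently (a knock above 20 N counts as rough).
- pot: Bystander: polished steel pot with a knob, 72 mm diameter, 119 mm high; origin at the centre of its underside.
- dish: Bystander: black shallow dish, 130 mm diameter, 28 mm high; origin at the centre of its underside.
- spoon: Bystander: spoon lying on the table.
Mind the look-alikes: they are no part of the job. What is shaped like the pan but yellow is not meant. There is more than one size of the cup; the job needs the larger.

How it is judged:
By the outcome, as a careful person would: the job done as asked, in the order asked, and still so for the second after the job is handed in, with the robot touching nothing.
It also fails if it takes over 72 s, if anything falls off the work surface, if the arm or the gripper's body presses on something with over 40 N, if the wrist force passes 120 N, or if a joint passes its speed limit or range.

## Working session

There is one attempt and no reset: what is moved stays moved. The work goes in short steps, Python scripts to look and compute and a tool call to move; the robot and the scene stay as the last step left them, time stands still between calls to the robot, and variables do not carry over. Pictures are saved under pics/ and viewed, about 8 in all and at most 12, crops included, and the job is handed in when it is done.

Besides the shell and the picture viewer there is one more tool, called as name(argument=value, ...), one argument or row to a line, values as JSON. drive_tool: Moves the arm, as the interface text tells. Its arguments: {"type":"object","properties":{"plan":{"type":"array"},"grip_force":{"type":"number"}},"required":["plan"]}

```bash
ls; mkdir -p pics; cat > h.py <<'E'
import numpy as np, cv2
from plant import robot, viewer, job
def snap(n, save=None):
    s=viewer.snapshot(n)
    if save: cv2.imwrite('pics/'+save+'.png', s['frame'][:,:,::-1])
    return s
def pt(s,u,v,z=None):
    """world point of pixel: on plane z, or by depth"""
    r=np.array([(u-s['cx'])/s['fx'],(v-s['cy'])/s['fy'],1.0]); T=np.array(s['T'])
    d=T[:3,:3]@r; o=T[:3,3]
    k=(z-o[2])/d[2] if z is not None else s['z_map'][int(v),int(u)]
    return o+k*d
def st():
    o=robot.observe()
    for k in ('clock','tool_pos','contact_force','gripper_width'): print(k,np.round(o[k],4))
    print(np.round(o['orientation'],3).tolist(), np.round(o['qpos'],3))
E
python3 - <<'E'
from h import *
a=snap('top','t0');b=snap('side','s0');st()
for s in(a,b):print(np.round(s['T'],3).tolist(),s['fx'],s['cx'],s['cy'])
E
```

```text
pics
clock 0.1
tool_pos [ 0.1531 -0.6055  0.2219]
contact_force [ 0.193  -0.0181 -0.4886]
gripper_width 0.0878
[[-0.0, 0.245, -0.969], [0.001, -0.969, -0.245], [-1.0, -0.001, 0.0]] [ 1.255  0.412 -0.013  1.597  0.006  1.134 -0.082]
[[-0.065, -0.977, 0.203, 0.302], [-0.998, 0.062, -0.019, 0.022], [0.006, -0.204, -0.979, 1.285], [0.0, 0.0, 0.0, 1.0]] 615.9366819247467 319.4644900281909 240.10041477020087
[[0.999, -0.028, 0.021, 0.536], [-0.035, -0.773, 0.634, -0.512], [-0.001, -0.634, -0.773, 0.698], [0.0, 0.0, 0.0, 1.0]] 486.728187370603 316.1808516082017 242.84027618679556
```

View pics/t0.png

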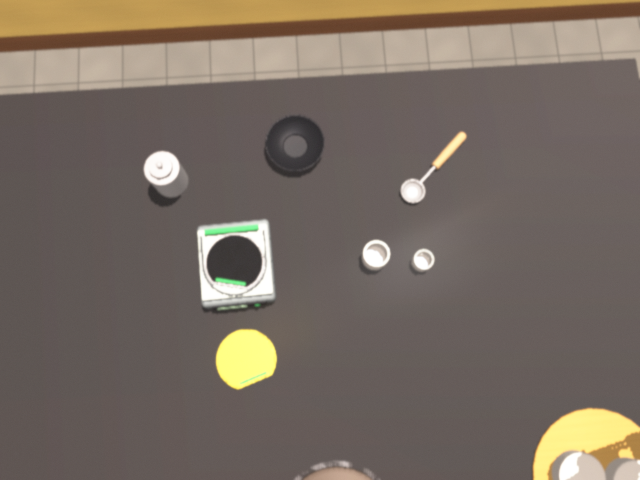

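View pics/s0.png

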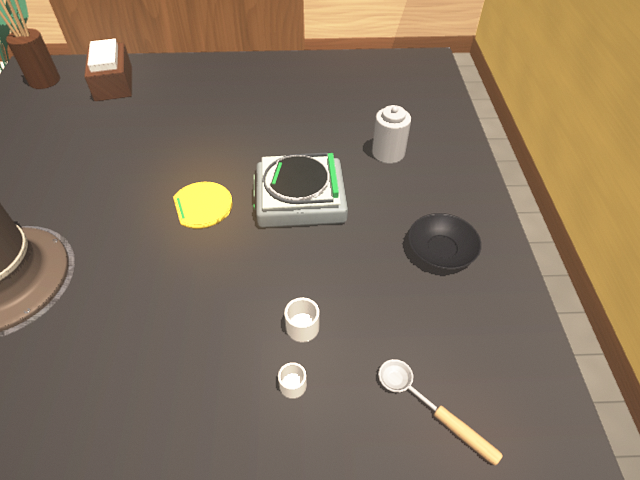

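The top view shows the pan with its black mat at (235,262) and its stripe at (231,282), so it is turned by nearly 180°. The bar is at (231,230).
Look-alikes for the pan: a yellow disc at (247,358), not meant. Candidates for the cup: (376,255), the larger, and (423,261), the smaller. I choose the cup at (376,255) and the black-matted pan on the scale.

```bash
cat >> h.py <<'E'
def green(s,box):
    h=cv2.cvtColor(s['frame'],cv2.COLOR_RGB2HSV); m=cv2.inRange(h,(45,110,70),(85,255,255))
    q=np.zeros_like(m);u0,v0,u1,v1=box;q[v0:v1,u0:u1]=m[v0:v1,u0:u1]
    return [c for c in cv2.findContours(q,0,1)[0] if cv2.contourArea(c)>15]
def scale(s,box,verbose=1):
    """bar and stripe from the top view: centre, long direction, length"""
    out=[]
    for c in green(s,box):
        (u,v),_,_=cv2.minAreaRect(c)
        P=lambda z:np.array([pt(s,*p,z)[:2] for p in cv2.boxPoints(cv2.minAreaRect(c))])
        z=.070 if v<238 else .066
        p=P(z);c0=p.mean(0);e=[p[1]-p[0],p[2]-p[1]];l=max(e,key=np.linalg.norm);w=min(e,key=np.linalg.norm)
        out.append((u,v,c0,l/np.linalg.norm(l),np.linalg.norm(l),np.linalg.norm(w)))
        if verbose:print('green',round(u),round(v),c0.round(4),'ang',np.degrees(np.arctan2(l[1],l[0])).round(1),'L',np.linalg.norm(l).round(4),np.linalg.norm(w).round(4))
    return out
E
python3 - <<'E'
from h import *
a=viewer.snapshot('top')
scale(a,(190,215,285,300))
# dark mat / cup
f=a['frame'];g=cv2.cvtColor(f,cv2.COLOR_RGB2GRAY)
m=np.zeros_like(g);m[225:300,195:280]=(g[225:300,195:280]<70)*255
cs=[c for c in cv2.findContours(m,0,1)[0] if cv2.contourArea(c)>400]
for c in cs:
    (u,v),r=cv2.minEnclosingCircle(c);print('mat',u,v,r,pt(a,u,v,.066).round(4),'rad',np.linalg.norm(pt(a,u+r,v,.066)-pt(a,u,v,.066)))
for x0,x1 in((355,398),(405,440)):
    m=np.zeros_like(g);m[235:280,x0:x1]=(g[235:280,x0:x1]>120)*255
    c=max(cv2.findContours(m,0,1)[0],key=cv2.contourArea);(u,v),(w,h),an=cv2.minAreaRect(c)
    zm=a['z_map'];ys,xs=np.nonzero(m)
    P=np.array([pt(a,x,y) for x,y in zip(xs,ys)]);top=P[P[:,2]>P[:,2].max()-.006]
    (cx,cy),R=cv2.minEnclosingCircle((top[:,:2]*1000).astype(np.float32))
    print('cup',u,v,'rim z',P[:,2].max().round(4),'centre',cx,cy,'R',R)
# dish pot for clearance
print('pot',pt(a,163,165),'dish',pt(a,295,146))
cv2.imwrite('pics/c0.png',cv2.resize(f[210:310,185:445,::-1],None,fx=3,fy=3,interpolation=cv2.INTER_CUBIC))
E
```

```text
green 230 281 [0.4824 0.1816] ang -102.4 L 0.0609 0.0067
green 231 230 [0.5859 0.1747] ang -87.8 L 0.1035 0.0081
mat 233.7100830078125 261.89495849609375 26.621522903442383 [0.5204 0.173  0.066 ] rad 0.05335683064172803
cup 376.5 254.0 rim z 1.2853 centre 301.59600830078125 22.338045120239258 R 9.999999747378752e-05
cup 423.10003662109375 259.3000183105469 rim z 0.0408 centre 505.95831298828125 -213.3343505859375 R 20.384775161743164
pot [0.71770268 0.30120787 0.1096289 ] dish [0.77871615 0.03706719 0.00926921]
```

View pics/c0.png

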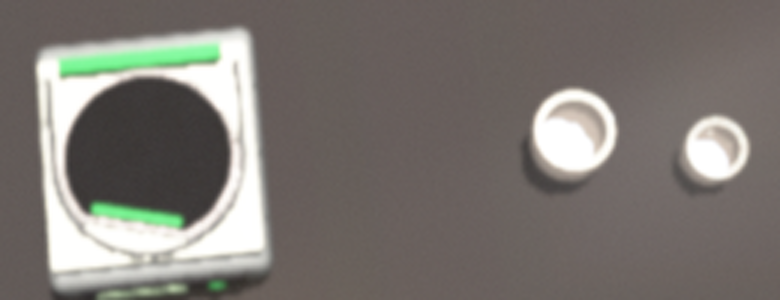

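The crop confirms it: black mat with the flat and stripe facing the robot, turned about +165° relative to the bar, so I turn it clockwise. The larger cup is the left one. Scale yaw is about 2.2° and the pocket is near (0.519, 0.172).

drive_tool(
  plan=[
    [-10, 0, 0, 10, -46, -37, -1],
    [-20, 0, 0, 20, -92, -74, -1],
    [-30, 0, 0, 30, -138, -111, -1],
    [-40, 0, 0, 40, -184, -148, -1],
    [-50, 0, 0, 50, -230, -185, -1],
    [-60, 0, 0, 60, -276, -222, -1],
    [-70, 0, 0, 60, -322, -259, -1],
    [-78, 0, 0, 60, -368, -296, -1],
    [-78, 0, 0, 60, -414, -333, -1],
    [-78, 0, 0, 60, -460, -370, -1],
  ],
  grip_force=20,
)

```text
clock: 1.4
tool_pos: [0.3997, -0.0676, 0.1629]
orientation: [[0.001, 0.999, 0.038], [-0.001, 0.038, -0.999], [-1.0, 0.001, 0.001]]
contact_force: [-0.2, -1.1, 0.5]
gripper_width: 0.0005
```

```bash
cat >> h.py <<'E'
BX=np.radians(2.2);PC=np.array([.519,.1721])
def to(x,y,z):
    """tool-axis shift (mm) to world x,y,z"""
    o=robot.observe();R=np.array(o['orientation']);print('shift mm',(R.T@(np.array([x,y,z])-o['tool_pos'])*1000).round(1))
def pol(r,deg,c=None):
    c=PC if c is None else c;a=np.radians(deg)+BX;return c+r*np.array([np.cos(a),np.sin(a)])
E
python3 - <<'E'
from h import *
st();to(*pol(.038,75),.1)
E
```

```text
clock 1.4
tool_pos [ 0.3997 -0.0676  0.1629]
contact_force [-0.2446 -1.1365  0.4777]
gripper_width 0.0005
[[0.001, 0.999, 0.038], [-0.001, 0.038, -0.999], [-1.0, 0.001, 0.001]] [ 0.634  0.159 -0.635  2.134  0.122  0.883 -0.035]
shift mm [  62.8  138.1 -271.8]
```

drive_tool(
  plan=[
    [0, 0, 0, 10, 25, -50, -1],
    [0, 0, 0, 20, 50, -100, -1],
    [0, 0, 0, 30, 76, -150, -1],
    [0, 0, 0, 40, 102, -200, -1],
    [0, 0, 0, 50, 125, -245, -1],
    [0, 0, 0, 60, 138, -272, -1],
    [0, 0, 0, 74, 138, -272, -1],
    [0, 0, 0, 84, 138, -272, -1],
    [0, 0, 0, 88, 138, -272, -1],
    [0, 0, 0, 88, 138, -272, -1],
  ],
)

```text
clock: 2.65
tool_pos: [0.5266, 0.2067, 0.0746]
orientation: [[-0.0, 0.999, 0.037], [-0.001, 0.037, -0.999], [-1.0, -0.0, 0.001]]
contact_force: [-0.8, 0.1, 0.2]
gripper_width: 0.0008
```

```bash
python3 - <<'E'
from h import *
st();to(*pol(.038,75),.066)
a=viewer.snapshot('top');g=cv2.cvtColor(a['frame'],cv2.COLOR_RGB2GRAY)
m=np.zeros_like(g);m[235:280,355:400]=(g[235:280,355:400]>120)*255
c=max(cv2.findContours(m,0,1)[0],key=cv2.contourArea)
P=np.array([pt(a,*q[0],.048)[:2]*1000 for q in c]);print(P.min(0),P.max(0))
x0,x1=P[:,0].min(),P[:,0].max();far=x1  # far (up-image) rim edge is true at z=.048
print('cup', far-27, (P[:,1].min()+P[:,1].max())/2,'width y',np.ptp(P[:,1]))
E
```

```text
clock 2.65
tool_pos [0.5266 0.2067 0.0746]
contact_force [-0.8247  0.11    0.1984]
gripper_width 0.0008
[[-0.0, 0.999, 0.037], [-0.001, 0.037, -0.999], [-1.0, -0.0, 0.001]] [ 0.002  0.564 -0.621  1.853  0.424  0.86  -0.791]
shift mm [ 8.6  0.9 -2.4]
[ 490.30700143 -146.30418081] [553.2044083  -85.94597328]
cup 526.2044082951386 -116.12507704187263 width y 60.3582075290724
```

drive_tool(
  plan=[
    [0, 0, 0, 4, 1, -2, -1],
    [0, 0, 0, 6, 1, -2, -1],
    [0, 0, 0, 7, 1, -2, -1],
    [0, 0, 0, 7.5, 1, -2, -1],
    [0, 0, 0, 8, 1, -2, -1],
    [0, 0, 0, 8.5, 1, -2, -1],
    [0, 0, 0, 9, 1, -2, -1],
    [0, 0, 0, 9, 1, -2, -1],
    [0, 0, 0, 9, 1, -2, -1],
    [0, 0, 0, 9, 1, -2, -1],
  ],
)

```text
clock: 3.95
tool_pos: [0.5277, 0.21, 0.0658]
orientation: [[0.0, 0.999, 0.038], [0.0, 0.038, -0.999], [-1.0, 0.0, -0.0]]
contact_force: [-0.4, -1.6, 5.2]
gripper_width: 0.0002
```

drive_tool(
  plan=[
    [0, 0, 0, 0.5, 0, 0, -1],
    [0, 0, 0, 0.5, 5.7, 2, -1],
    [0, 0, 0, 0.5, 10.9, 4.8, -1],
    [0, 0, 0, 0.5, 15.6, 8.5, -1],
    [0, 0, 0, 0.5, 19.7, 12.8, -1],
    [0, 0, 0, 0.5, 23.1, 17.7, -1],
    [0, 0, 0, 0.5, 25.7, 23.1, -1],
    [0, 0, 0, 0.5, 27.4, 28.8, -1],
    [0, 0, 0, 0.5, 28.1, 34.7, -1],
    [0, 0, 0, 0.5, 28.1, 34.7, -1],
  ],
)

```text
clock: 5.2
tool_pos: [0.5575, 0.1771, 0.0656]
orientation: [[0.001, 0.999, 0.038], [0.002, 0.038, -0.999], [-1.0, 0.001, -0.001]]
contact_force: [-0.4, 3.3, 5.7]
gripper_width: 0.0002
```

```bash
python3 - <<'E'
from h import *
st();a=snap('top','t1');b=snap('side','s1')
scale(a,(190,215,285,300))
f=np.hstack([cv2.resize(s['frame'][y:y+110,x:x+120,::-1],None,fx=3.3,fy=3.3,interpolation=cv2.INTER_CUBIC) for s,x,y in((a,180,210),(b,240,130))])
cv2.imwrite('pics/c1.png',f)
E
```

```text
clock 5.2
tool_pos [0.5575 0.1771 0.0656]
contact_force [-0.3571  3.319   5.6619]
gripper_width 0.0002
[[0.001, 0.999, 0.038], [0.002, 0.038, -0.999], [-1.0, 0.001, -0.001]] [ 0.052  0.6   -0.606  1.813  0.437  0.863 -0.723]
```

View pics/c1.png

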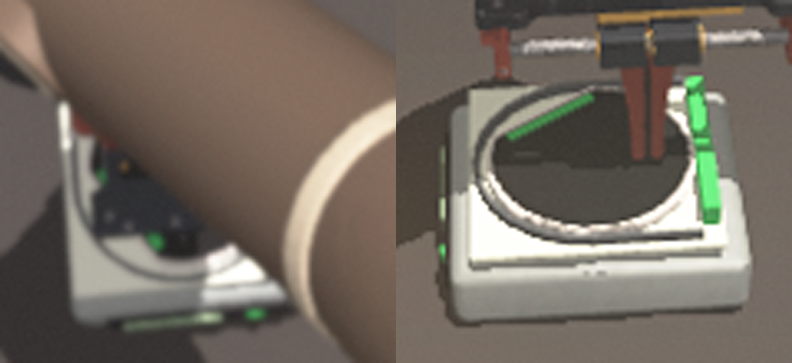

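The side view shows the stripe now at about (277,167) in full-frame pixels, so the pan is turning the right way. The arm hides the scale from the top camera, so I measure the stripe from the side view.

```bash
cat >> h.py <<'E'
def side():
    s=viewer.snapshot('side')
    for c in green(s,(240,140,360,215)):
        r=cv2.minAreaRect(c);p=np.array([pt(s,*q,.066)[:2] for q in cv2.boxPoints(r)])
        e=[p[1]-p[0],p[2]-p[1]];l=max(e,key=np.linalg.norm)
        print('green',np.round(r[0]),p.mean(0).round(4),'scale-frame long ang',(np.degrees(np.arctan2(l[1],l[0])-BX)).round(1),'L',np.linalg.norm(l).round(4),
          'dir from pocket',(np.degrees(np.arctan2(*(p.mean(0)-PC)[::-1])-BX)).round(1),'dist',np.linalg.norm(p.mean(0)-PC).round(4))
E
python3 - <<'E'
from h import *
side()
E
```

```text
green [333. 175.] [0.5907 0.1746] scale-frame long ang -90.3 L 0.123 dir from pocket -0.2 dist 0.0718
```

```bash
sed -i 's/(45,110,70)/(45,100,35)/' h.py; python3 - <<'E'
from h import *
side()
E
```

```text
green [286. 165.] [0.503  0.2042] scale-frame long ang 33.3 L 0.0588 dir from pocket 114.3 dist 0.0358
green [333. 175.] [0.5909 0.1747] scale-frame long ang -90.2 L 0.123 dir from pocket -0.2 dist 0.0719
```

The pan turned about 42° of the finger's 72°, so the finger slipped. It was not turning with the pan, and it pressed only lightly. I'll lift, go back to a quarter turn ahead, and turn the tool with the pan while pressing a little harder.

```bash
cat >> h.py <<'E'
def arc(r,phis,z,rot0=0,c=None):
    """rows for an arc: tool turns with the pan"""
    o=robot.observe();R=np.array(o['orientation'])
    for k,p in enumerate(phis):
        d=R.T@(np.r_[pol(r,p,c),z]-o['tool_pos'])*1000
        print(p,round(rot0+phis[0]-p,1),d.round(1))
E
python3 - <<'E'
from h import *
st();arc(.041,[33],.085);arc(.041,[33],.065)
E
```

```text
clock 5.4
tool_pos [0.5575 0.1771 0.0656]
contact_force [-0.3602  2.3209  5.4   ]
gripper_width 0.0006
[[0.001, 0.999, 0.039], [0.001, 0.039, -0.999], [-1.0, 0.001, -0.001]] [ 0.052  0.6   -0.606  1.813  0.437  0.863 -0.723]
33 0 [-19.4  -4.3 -18.9]
33 0 [  0.6  -4.3 -18.9]
```

drive_tool(
  plan=[
    [0, 0, 0, -4, 0, 0, -1],
    [-10, 0, 0, -12, -2, -9, -1],
    [-20, 0, 0, -12, -4.3, -19, -1],
    [-30, 0, 0, -12, -4.3, -19, -1],
    [-40, 0, 0, -10, -4.3, -19, -1],
    [-50, 0, 0, -6, -4.3, -19, -1],
    [-60, 0, 0, -2, -4.3, -19, -1],
    [-60, 0, 0, 0, -4.3, -19, -1],
    [-60, 0, 0, 1, -4.3, -19, -1],
    [-60, 0, 0, 1, -4.3, -19, -1],
  ],
)

```text
clock: 6.65
tool_pos: [0.5521, 0.1946, 0.0648]
orientation: [[0.0, 0.47, 0.882], [-0.001, 0.882, -0.47], [-1.0, -0.001, 0.001]]
contact_force: [-2.4, -2.1, 9.2]
gripper_width: 0.0005
```

```bash
python3 - <<'E'
from h import *
st();p=robot.observe()['tool_pos'];arc(.041,[33,23,13,3,-7,-17,-27,-37,-47,-57],p[2])
E
```

```text
clock 6.65
tool_pos [0.5521 0.1946 0.0648]
contact_force [-2.4134 -2.0734  9.1638]
gripper_width 0.0005
[[0.0, 0.47, 0.882], [-0.001, 0.882, -0.47], [-1.0, -0.001, 0.001]] [ 0.176  0.685 -0.847  1.801  0.625  0.947  0.138]
33 0 [-0.   1.2 -0.2]
23 10 [ 0.  -2.6  5.9]
13 20 [ 0.  -7.3 11.2]
3 30 [  0.  -12.9  15.6]
-7 40 [  0.  -19.2  19. ]
-17 50 [  0.  -26.   21.2]
-27 60 [  0.  -33.1  22.3]
-37 70 [  0.1 -40.2  22.1]
-47 80 [  0.1 -47.2  20.6]
-57 90 [  0.1 -53.9  18. ]
```

drive_tool(
  plan=[
    [10, 0, 0, 0, -2.6, 5.9, -1],
    [20, 0, 0, 0, -7.3, 11.2, -1],
    [30, 0, 0, 0, -12.9, 15.6, -1],
    [40, 0, 0, 0, -19.2, 19, -1],
    [50, 0, 0, 0, -26, 21.2, -1],
    [60, 0, 0, 0, -33.1, 22.3, -1],
    [70, 0, 0, 0, -40.2, 22.1, -1],
    [80, 0, 0, 0, -47.2, 20.6, -1],
    [80, 0, 0, 0, -47.2, 20.6, -1],
    [80, 0, 0, 0, -47.2, 20.6, -1],
  ],
)

```text
clock: 7.9
tool_pos: [0.5489, 0.1447, 0.0653]
orientation: [[0.002, 0.951, -0.309], [0.001, -0.309, -0.951], [-1.0, 0.002, -0.002]]
contact_force: [-1.1, 1.2, 7.5]
gripper_width: 0.0008
```

```bash
python3 - <<'E'
from h import *
st();side();s=snap('side')
cv2.imwrite('pics/c2.png',cv2.resize(s['frame'][130:230,240:370,::-1],None,fx=4,fy=4,interpolation=cv2.INTER_CUBIC))
E
```

```text
clock 7.9
tool_pos [0.5489 0.1447 0.0653]
contact_force [-1.1253  1.2246  7.5476]
gripper_width 0.0008
[[0.002, 0.951, -0.309], [0.001, -0.309, -0.951], [-1.0, 0.002, -0.002]] [ 0.05   0.556 -0.525  1.861  0.37   0.82  -0.98 ]
green [333. 179.] [0.5908 0.1613] scale-frame long ang -90.2 L 0.097 dir from pocket -10.8 dist 0.0726
```

View pics/c2.png

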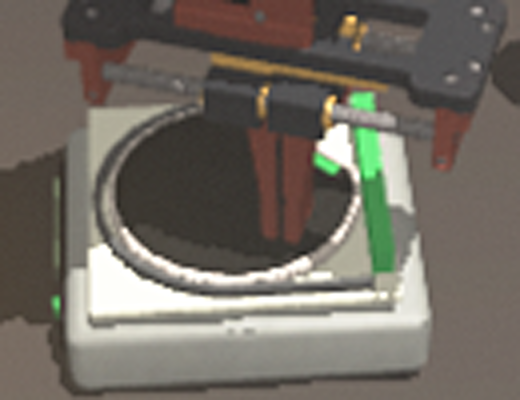

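One end of the stripe now shows at about crop (328,162), so the flat is near 43° and the pan followed the finger. I continue the arc.

```bash
python3 - <<'E'
from h import *
p=robot.observe()['tool_pos'];arc(.041,[-46,-55,-64,-73,-82,-90],p[2])
E
```

```text
-46 0 [-0.  0.  1.]
-55 9 [-0.  -3.2  6.5]
-64 18 [-0.  -7.3 11.5]
-73 27 [ -0.  -12.1  15.8]
-82 36 [ -0.1 -17.5  19.3]
-90 44 [ -0.1 -22.7  21.6]
```

Continue, then lift clear and retreat to look.

drive_tool(
  plan=[
    [9, 0, 0, 0.4, -3.2, 6, -1],
    [18, 0, 0, 0.4, -7.3, 11, -1],
    [27, 0, 0, 0.4, -12.1, 15.3, -1],
    [36, 0, 0, 0.4, -17.5, 18.8, -1],
    [44, 0, 0, 0.4, -22.7, 21.1, -1],
    [44, 0, 0, 0.4, -22.7, 21.1, -1],
    [44, 0, 0, -5, -22.7, 21.1, -1],
    [44, 0, 0, -40, -30, 40, -1],
    [44, 0, 0, -80, -35, 80, -1],
    [44, 0, 0, -90, -40, 130, -1],
  ],
)

```text
clock: 9.25
tool_pos: [0.4706, 0.0316, 0.1562]
orientation: [[0.003, 0.471, -0.882], [0.0, -0.882, -0.471], [-1.0, 0.001, -0.003]]
contact_force: [-0.1, -1.5, -0.3]
gripper_width: 0.0002
```

```bash
python3 - <<'E'
from h import *
st();side();s=snap('side');a=snap('top');scale(a,(190,215,285,300))
f=np.hstack([cv2.resize(s['frame'][y:y+110,x:x+120,::-1],None,fx=3.3,fy=3.3,interpolation=cv2.INTER_CUBIC) for s,x,y in((a,180,210),(s,240,130))])
cv2.imwrite('pics/c3.png',f)
E
```

```text
clock 9.25
tool_pos [0.4706 0.0316 0.1562]
contact_force [-0.1344 -1.5022 -0.297 ]
gripper_width 0.0002
[[0.003, 0.471, -0.882], [0.0, -0.882, -0.471], [-1.0, 0.001, -0.003]] [ 0.152  0.252 -0.374  2.016  0.118  0.891 -1.366]
green [318. 173.] [0.562  0.1801] scale-frame long ang -81.6 L 0.0612 dir from pocket 8.4 dist 0.0437
green [333. 175.] [0.5905 0.1748] scale-frame long ang -90.4 L 0.1234 dir from pocket -0.0 dist 0.0715
green 230 244 [0.5578 0.1789] ang -79.2 L 0.0618 0.0065
green 231 230 [0.586  0.1745] ang -87.8 L 0.1075 0.0091
```

View pics/c3.png

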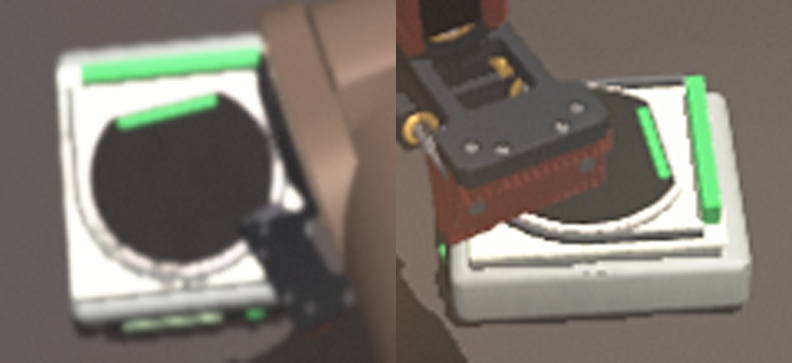

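Both views agree: the stripe is at about +8.6° to the bar, and the pan is still in the pocket. One more short arc, then a push at the pan's centre.

```bash
python3 - <<'E'
from h import *
arc(.041,[-80],.09);arc(.041,[-80,-82.5,-85,-87.5,-90],.0645)
E
```

```text
-80 0 [ 64.6 -63.9 -99.5]
-80 0 [ 90.1 -63.9 -99.5]
-82.5 2.5 [ 90.1 -64.4 -97.8]
-85 5 [ 90.1 -65.  -96.1]
-87.5 7.5 [ 90.1 -65.7 -94.4]
-90 10 [ 90.1 -66.4 -92.8]
```

drive_tool(
  plan=[
    [0, 0, 0, 0, -20, -35, -1],
    [0, 0, 0, 10, -40, -65, -1],
    [0, 0, 0, 30, -55, -85, -1],
    [0, 0, 0, 55, -64, -99.5, -1],
    [0, 0, 0, 70, -64, -99.5, -1],
    [0, 0, 0, 78, -64, -99.5, -1],
    [0, 0, 0, 82, -64, -99.5, -1],
    [0, 0, 0, 82, -64, -99.5, -1],
    [0, 0, 0, 82, -64, -99.5, -1],
    [0, 0, 0, 82, -64, -99.5, -1],
  ],
)

```text
clock: 10.65
tool_pos: [0.5281, 0.1356, 0.0727]
orientation: [[0.001, 0.472, -0.881], [0.0, -0.881, -0.472], [-1.0, 0.0, -0.001]]
contact_force: [0.2, -0.2, 0.6]
gripper_width: 0.0006
```

```bash
python3 - <<'E'
from h import *
st();arc(.041,[-80,-82.5,-85,-87.5,-90,-92],.0645);to(*(PC+[.002,0]),.09)
E
```

```text
clock 10.65
tool_pos [0.5281 0.1356 0.0727]
contact_force [ 0.2266 -0.2336  0.5936]
gripper_width 0.0006
[[0.001, 0.472, -0.881], [0.0, -0.881, -0.472], [-1.0, 0.0, -0.001]] [-0.059  0.484 -0.363  1.918  0.237  0.78  -1.633]
-80 0 [8.2 2.9 2. ]
-82.5 2.5 [8.2 2.4 3.7]
-85 5 [8.2 1.8 5.4]
-87.5 7.5 [8.2 1.1 7.1]
-90 10 [8.2 0.4 8.7]
-92 12 [ 8.2 -0.3 10. ]
shift mm [-17.3 -35.5 -11. ]
```

drive_tool(
  plan=[
    [0, 0, 0, 5, 2.9, 2, -1],
    [0, 0, 0, 7, 2.9, 2, -1],
    [0, 0, 0, 8, 2.9, 2, -1],
    [0, 0, 0, 8.5, 2.9, 2, -1],
    [0, 0, 0, 8.5, 2.9, 2, -1],
    [2.5, 0, 0, 8.5, 2.4, 3.7, -1],
    [5, 0, 0, 8.5, 1.8, 5.4, -1],
    [7.5, 0, 0, 8.5, 1.1, 7.1, -1],
    [10, 0, 0, 8.5, 0.4, 8.7, -1],
    [10, 0, 0, 8.5, 0.4, 8.7, -1],
  ],
)

```text
clock: 11.9
tool_pos: [0.5216, 0.1317, 0.0648]
orientation: [[0.003, 0.312, -0.95], [0.001, -0.95, -0.312], [-1.0, 0.0, -0.003]]
contact_force: [-0.0, -0.7, 9.4]
gripper_width: 0.0006
```

```bash
python3 - <<'E'
from h import *
st();side();to(*PC,.066)
E
```

```text
clock 11.9
tool_pos [0.5216 0.1317 0.0648]
contact_force [-0.0176 -0.7128  9.4199]
gripper_width 0.0006
[[0.003, 0.312, -0.95], [0.001, -0.95, -0.312], [-1.0, 0.0, -0.003]] [-0.09   0.479 -0.317  1.945  0.213  0.747 -1.785]
green [333. 175.] [0.5904 0.1742] scale-frame long ang -90.7 L 0.123 dir from pocket -0.5 dist 0.0714
shift mm [ -1.2 -39.1 -10.1]
```

drive_tool(
  plan=[
    [0, 0, 0, -5, 0, 0, -1],
    [0, 0, 0, -10, -5, -1, -1],
    [0, 0, 0, -10, -20, -5, -1],
    [0, 0, 0, -10, -32, -8, -1],
    [0, 0, 0, -10, -39, -10, -1],
    [0, 0, 0, -10, -39, -10, -1],
    [0, 0, 0, -7, -39, -10, -1],
    [0, 0, 0, -7, -39, -10, -1],
    [0, 0, 0, -7, -39, -10, -1],
    [0, 0, 0, -7, -39, -10, -1],
  ],
)

```text
clock: 13.2
tool_pos: [0.5177, 0.1711, 0.0707]
orientation: [[0.0, 0.312, -0.95], [-0.0, -0.95, -0.312], [-1.0, 0.0, -0.0]]
contact_force: [-1.1, 0.6, 0.0]
gripper_width: 0.0009
```

```bash
python3 - <<'E'
from h import *
st();side();to(*(PC),.0652);to(*(PC+.018*np.array([np.cos(BX),np.sin(BX)])),.0652)
s=snap('side');cv2.imwrite('pics/c4.png',cv2.resize(s['frame'][130:230,240:370,::-1],None,fx=4,fy=4,interpolation=cv2.INTER_CUBIC))
E
```

```text
clock 13.2
tool_pos [0.5177 0.1711 0.0707]
contact_force [-1.0519  0.5664  0.0278]
gripper_width 0.0009
[[0.0, 0.312, -0.95], [-0.0, -0.95, -0.312], [-1.0, 0.0, -0.0]] [-0.157  0.482 -0.324  1.921  0.213  0.772 -1.854]
green [318. 176.] [0.5619 0.1705] scale-frame long ang -88.8 L 0.0505 dir from pocket -4.3 dist 0.043
green [333. 175.] [0.5904 0.1746] scale-frame long ang -90.4 L 0.123 dir from pocket -0.2 dist 0.0715
shift mm [ 5.5 -0.4 -1.5]
shift mm [  5.5   4.5 -18.8]
```

View pics/c4.png

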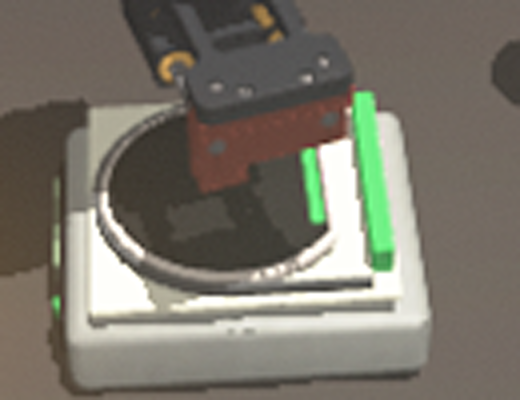

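The stripe is now within about 1.6° of parallel. I press at the centre and slide the pan home.

drive_tool(
  plan=[
    [0, 0, 0, 3.5, -0.4, -1.5, -1],
    [0, 0, 0, 5, -0.4, -1.5, -1],
    [0, 0, 0, 5.5, -0.4, -1.5, -1],
    [0, 0, 0, 5.5, -0.4, -1.5, -1],
    [0, 0, 0, 5.5, 0.8, -5, -1],
    [0, 0, 0, 5.5, 2, -9, -1],
    [0, 0, 0, 5.5, 3, -12.5, -1],
    [0, 0, 0, 5.5, 4, -15.5, -1],
    [0, 0, 0, 5.5, 4.5, -17.5, -1],
    [0, 0, 0, 5.5, 4.7, -18.5, -1],
  ],
)

```text
clock: 14.55
tool_pos: [0.5352, 0.173, 0.0652]
orientation: [[-0.003, 0.313, -0.95], [-0.0, -0.95, -0.313], [-1.0, -0.0, 0.003]]
contact_force: [-7.8, 0.5, 7.5]
gripper_width: 0.0004
```

```bash
python3 - <<'E'
from h import *
st();side()
E
```

```text
clock 14.55
tool_pos [0.5352 0.173  0.0652]
contact_force [-7.7977  0.4539  7.5303]
gripper_width 0.0004
[[-0.003, 0.313, -0.95], [-0.0, -0.95, -0.313], [-1.0, -0.0, 0.003]] [-0.157  0.514 -0.317  1.88   0.218  0.784 -1.845]
green [326. 177.] [0.5776 0.1672] scale-frame long ang -90.7 L 0.0448 dir from pocket -7.0 dist 0.0588
green [334. 182.] [0.5913 0.1537] scale-frame long ang -91.0 L 0.0817 dir from pocket -16.5 dist 0.0746
```

drive_tool(
  plan=[
    [0, 0, 0, -4, 4.7, -18, -1],
    [0, 0, 0, -25, 4.7, -18, -1],
    [-10, 0, 0, -60, 20, 5, -1],
    [-20, 0, 0, -90, 45, 50, -1],
    [-30, 0, 0, -120, 75, 90, -1],
    [-40, 0, 0, -135, 100, 130, 1],
    [-50, 0, 0, -135, 122, 160, 1],
    [-60, 0, 0, -135, 122, 180, 1],
    [-70, 0, 0, -135, 122, 180, 1],
    [-72, 0, 0, -135, 122, 180, 1],
  ],
)

```text
clock: 15.85
tool_pos: [0.4036, 0.0004, 0.2002]
orientation: [[0.0, 1.0, 0.004], [-0.0, 0.004, -1.0], [-1.0, 0.0, 0.0]]
contact_force: [-0.3, 0.2, 0.6]
gripper_width: 0.0472
```

```bash
python3 - <<'E'
from h import *
st();side();s=snap('side','s5');a=snap('top','t5')
for u,v,c,l,L,w in scale(a,(190,215,285,300)):
    pass
g=cv2.cvtColor(a['frame'],cv2.COLOR_RGB2GRAY);m=np.zeros_like(g);m[235:280,355:400]=(g[235:280,355:400]>120)*255
c=max(cv2.findContours(m,0,1)[0],key=cv2.contourArea);P=np.array([pt(a,*q[0],.048)[:2]*1000 for q in c]);print(P.min(0),P.max(0))
# dark inside is unreliable; side view: rim ellipse
g=cv2.cvtColor(s['frame'],cv2.COLOR_RGB2GRAY);m=np.zeros_like(g);m[290:350,275:330]=(g[290:350,275:330]>120)*255
c=max(cv2.findContours(m,0,1)[0],key=cv2.contourArea);P=np.array([pt(s,*q[0],.048)[:2]*1000 for q in c]);print('side',P.min(0),P.max(0))
f=np.hstack([cv2.resize(s[0]['frame'][s[2]:s[2]+100,s[1]:s[1]+100,::-1],None,fx=4,fy=4,interpolation=cv2.INTER_CUBIC) for s in((a,185,210),(s,250,130))])
cv2.imwrite('pics/c5.png',f)
E
```

```text
clock 15.85
tool_pos [4.036e-01 4.000e-04 2.002e-01]
contact_force [-0.2547  0.1607  0.5957]
gripper_width 0.0472
[[0.0, 1.0, 0.004], [-0.0, 0.004, -1.0], [-1.0, 0.0, 0.0]] [ 0.389  0.089 -0.533  2.094  0.055  0.971 -0.17 ]
green [326. 174.] [0.5774 0.1757] scale-frame long ang -90.2 L 0.0618 dir from pocket 1.4 dist 0.0585
green [333. 175.] [0.5905 0.1748] scale-frame long ang -90.4 L 0.1234 dir from pocket -0.0 dist 0.0715
green 232 236 [0.5722 0.1739] ang -87.8 L 0.0608 0.0074
green 231 230 [0.586  0.1755] ang -87.8 L 0.1055 0.0091
[ 470.65576467 -146.12033915] [553.2044083  -70.27086267]
side [ 486.41333591 -180.29159357] [566.51048956 -88.37633995]
```

View pics/c5.png

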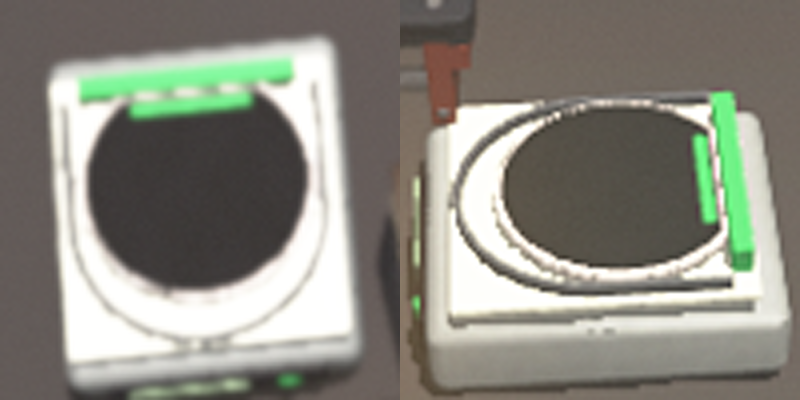

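The pan is home. Stripe and bar are parallel (both -87.8° in the top view), and the stripe has moved 14.4 mm to the bar. Both views show the flat against the bar. Next the cup: a tighter measurement.

```bash
python3 - <<'E'
from h import *
for n,(u0,v0,u1,v1) in(('top',(355,235,398,275)),('side',(278,293,326,345))):
    s=viewer.snapshot(n);h=cv2.cvtColor(s['frame'],cv2.COLOR_RGB2HSV)[v0:v1,u0:u1]
    m=((h[:,:,2]>135)&(h[:,:,1]<60)).astype(np.uint8)
    n_,lab,stt,cen=cv2.connectedComponentsWithStats(m);i=1+stt[1:,4].argmax();x,y,w,hh,_=stt[i]
    print(n,'bbox',x+u0,y+v0,w,hh,[pt(s,x+u0+w/2,y+v0+hh/2,z)[:2].round(4) for z in(.02,.024,.03)], 'rim-left/right z.048',pt(s,x+u0,y+v0+hh/3,.048)[:2].round(4),pt(s,x+u0+w,y+v0+hh/3,.048)[:2].round(4))
to(.5235,-.116,.10)
E
```

```text
top bbox 362 239 29 30 [array([ 0.5264, -0.1195]), array([ 0.5257, -0.119 ]), array([ 0.5246, -0.1184])] rim-left/right z.048 [ 0.5337 -0.0876] [ 0.5299 -0.1469]
side bbox 284 297 36 46 [array([ 0.5266, -0.1139]), array([ 0.5267, -0.1162]), array([ 0.5267, -0.1197])] rim-left/right z.048 [ 0.4994 -0.1157] [ 0.555  -0.1177]
shift mm [100.  119.5 117. ]
```

drive_tool(
  plan=[
    [0, 0, 0, 20, 40, 40, 1],
    [0, 0, 0, 50, 80, 80, 1],
    [0, 0, 0, 90, 110, 107, 1],
    [0, 0, 0, 110, 122, 119, 1],
    [0, 0, 0, 130, 122, 119, 1],
    [0, 0, 0, 155, 122, 119, 1],
    [0, 0, 0, 175, 122, 119, 1],
    [0, 0, 0, 185, 122, 119, 1],
    [0, 0, 0, 187, 122, 119, 1],
    [0, 0, 0, 187, 122, 119, 1],
  ],
)

```text
clock: 17.35
tool_pos: [0.5266, -0.118, 0.0136]
orientation: [[0.001, 1.0, 0.003], [-0.0, 0.003, -1.0], [-1.0, 0.001, 0.0]]
contact_force: [-0.3, -0.1, 0.2]
gripper_width: 0.0878
```

drive_tool(
  plan=[
    [0, 0, 0, 0, 0, 0, -0.2],
    [0, 0, 0, 0, 0, 0, -0.2],
    [0, 0, 0, 0, 0, 0, -0.2],
    [0, 0, 0, 0, 0, 0, -0.2],
    [0, 0, 0, 0, 0, 0, -0.2],
    [0, 0, 0, 0, 0, 0, -0.2],
    [0, 0, 0, 0, 0, 0, -0.2],
    [0, 0, 0, 0, 0, 0, -0.2],
    [0, 0, 0, 0, 0, 0, -0.2],
    [0, 0, 0, 0, 0, 0, -0.2],
  ],
  grip_force=12,
)

```text
clock: 18.6
tool_pos: [0.5262, -0.1181, 0.0133]
orientation: [[0.0, 1.0, 0.003], [-0.0, 0.003, -1.0], [-1.0, 0.0, 0.0]]
contact_force: [-0.8, -1.0, 4.7]
gripper_width: 0.0546
```

```bash
python3 - <<'E'
from h import *
st();s=viewer.snapshot('side');cv2.imwrite('pics/c6.png',cv2.resize(s['frame'][250:400,220:400,::-1],None,fx=3,fy=3))
to(.533,.1725,.15)
E
```

```text
clock 18.6
tool_pos [ 0.5262 -0.1181  0.0133]
contact_force [-0.8457 -1.0286  4.6718]
gripper_width 0.0546
[[0.0, 1.0, 0.003], [-0.0, 0.003, -1.0], [-1.0, 0.0, 0.0]] [ 0.403  0.57  -0.354  1.964  0.31   0.66  -0.143]
shift mm [-136.8    7.8 -290.5]
```

View pics/c6.png

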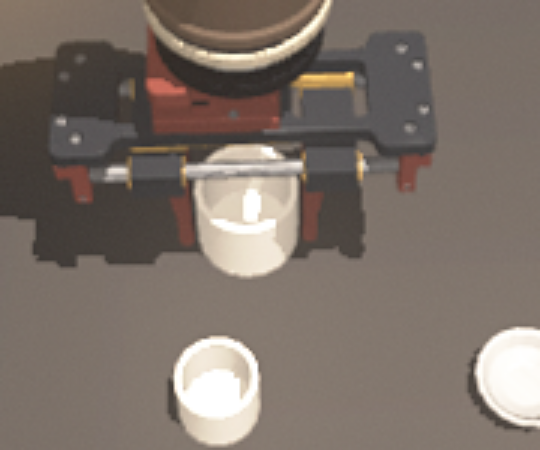

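The crop shows the larger cup held upright between the pads (opening 54.6 mm) with the small cup beside it untouched. I lift and carry it over.

drive_tool(
  plan=[
    [0, 0, 0, 0, 0, 0, -0.4],
    [0, 0, 0, -10, 0, 0, -0.4],
    [0, 0, 0, -50, 0, 0, -0.4],
    [0, 0, 0, -95, 0, -20, -0.4],
    [0, 0, 0, -125, 2, -60, -0.4],
    [0, 0, 0, -137, 4, -115, -0.4],
    [0, 0, 0, -137, 6, -170, -0.4],
    [0, 0, 0, -137, 7.8, -225, -0.4],
    [0, 0, 0, -137, 7.8, -270, -0.4],
    [0, 0, 0, -137, 7.8, -290.5, -0.4],
  ],
  grip_force=18,
)

```text
clock: 19.9
tool_pos: [0.532, 0.1761, 0.1505]
orientation: [[-0.0, 1.0, 0.007], [0.001, 0.007, -1.0], [-1.0, -0.0, -0.001]]
contact_force: [0.0, -1.2, -1.0]
gripper_width: 0.0539
```

drive_tool(
  plan=[
    [0, 0, 0, 15, 0, 0, -0.4],
    [0, 0, 0, 35, 0, 0, -0.4],
    [0, 0, 0, 50, 0, 0, -0.4],
    [0, 0, 0, 58, 0, 0, -0.4],
    [0, 0, 0, 58, 0, 0, -0.4],
    [0, 0, 0, 58, 0, 0, -0.4],
    [0, 0, 0, 58, 0, 0, -0.4],
    [0, 0, 0, 58, 0, 0, -0.4],
    [0, 0, 0, 58, 0, 0, -0.4],
    [0, 0, 0, 58, 0, 0, -0.4],
  ],
)

```text
clock: 21.15
tool_pos: [0.533, 0.1725, 0.0922]
orientation: [[0.0, 1.0, 0.003], [-0.0, 0.003, -1.0], [-1.0, 0.0, 0.0]]
contact_force: [0.5, -0.6, -2.4]
gripper_width: 0.054
```

```bash
python3 - <<'E'
from h import *
st();to(.533,.1725,.0793);s=viewer.snapshot('side');cv2.imwrite('pics/c7.png',cv2.resize(s['frame'][90:230,230:370,::-1],None,fx=4,fy=4,interpolation=cv2.INTER_CUBIC))
E
```

```text
clock 21.15
tool_pos [0.533  0.1725 0.0922]
contact_force [ 0.5257 -0.6105 -2.4019]
gripper_width 0.054
[[0.0, 1.0, 0.003], [-0.0, 0.003, -1.0], [-1.0, 0.0, 0.0]] [-0.038  0.496 -0.475  1.862  0.293  0.853 -0.656]
shift mm [12.9  0.   0. ]
```

View pics/c7.png

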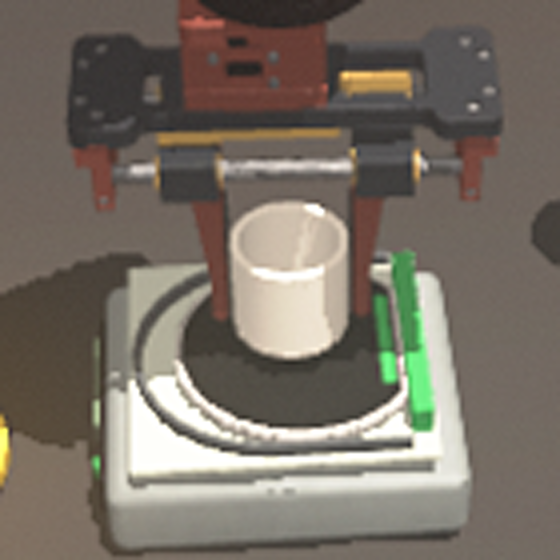

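The cup is upright over the pan's centre. I lower it gently.

drive_tool(
  plan=[
    [0, 0, 0, 5, 0, 0, -0.4],
    [0, 0, 0, 9, 0, 0, -0.4],
    [0, 0, 0, 10.5, 0, 0, -0.4],
    [0, 0, 0, 11.5, 0, 0, -0.4],
    [0, 0, 0, 12, 0, 0, -0.4],
    [0, 0, 0, 12.5, 0, 0, -0.4],
    [0, 0, 0, 12.9, 0, 0, -0.4],
    [0, 0, 0, 12.9, 0, 0, -0.4],
    [0, 0, 0, 12.9, 0, 0, -0.4],
    [0, 0, 0, 12.9, 0, 0, -0.4],
  ],
)

```text
clock: 22.45
tool_pos: [0.533, 0.1725, 0.0793]
orientation: [[0.0, 1.0, 0.003], [0.0, 0.003, -1.0], [-1.0, 0.0, -0.0]]
contact_force: [0.4, -0.1, -1.6]
gripper_width: 0.0541
```

drive_tool(
  plan=[
    [0, 0, 0, 0.3, 0, 0, -0.4],
    [0, 0, 0, 0.6, 0, 0, -0.4],
    [0, 0, 0, 0.6, 0, 0, -0.4],
    [0, 0, 0, 0.6, 0, 0, -0.4],
    [0, 0, 0, 0.6, 0, 0, -0.4],
    [0, 0, 0, 0.6, 0, 0, -0.4],
    [0, 0, 0, 0.6, 0, 0, -0.4],
    [0, 0, 0, 0.6, 0, 0, -0.4],
    [0, 0, 0, 0.6, 0, 0, -0.4],
    [0, 0, 0, 0.6, 0, 0, -0.4],
  ],
)

```text
clock: 23.7
tool_pos: [0.5331, 0.1726, 0.0787]
orientation: [[0.0, 1.0, 0.003], [0.0, 0.003, -1.0], [-1.0, 0.0, -0.0]]
contact_force: [-0.7, 0.5, 2.4]
gripper_width: 0.0543
```

Contact: the force rose by about 4 N. I release slowly and lift away.

drive_tool(
  plan=[
    [0, 0, 0, 0, 0, 0, 0.3],
    [0, 0, 0, 0, 0, 0, 0.4],
    [0, 0, 0, 0, 0, 0, 0.5],
    [0, 0, 0, 0, 0, 0, 0.6],
    [0, 0, 0, 0, 0, 0, 0.6],
    [0, 0, 0, 0, 0, 0, 0.6],
    [0, 0, 0, -15, 0, 0, 0.6],
    [0, 0, 0, -40, 0, 0, 0.6],
    [0, 0, 0, -80, 0, 0, 0.6],
    [0, 0, 0, -120, 0, 0, 0.6],
  ],
  grip_force=5,
)

```text
clock: 24.95
tool_pos: [0.5328, 0.1727, 0.2009]
orientation: [[0.0, 1.0, 0.004], [0.0, 0.004, -1.0], [-1.0, 0.0, -0.0]]
contact_force: [0.8, 0.7, -0.2]
gripper_width: 0.0702
```

drive_tool(
  plan=[
    [0, 0, 0, 0, -40, 30, 0.6],
    [0, 0, 0, 0, -80, 65, 0.6],
    [0, 0, 0, 0, -110, 110, 0.6],
    [0, 0, 0, 0, -130, 160, 0.6],
    [0, 0, 0, 0, -130, 200, 0.6],
    [0, 0, 0, 0, -130, 220, 0.6],
    [0, 0, 0, 0, -130, 220, 0.6],
    [0, 0, 0, 0, -130, 220, 0.6],
    [0, 0, 0, 0, -130, 220, 0.6],
    [0, 0, 0, 0, -130, 220, 0.6],
  ],
)

```text
clock: 26.2
tool_pos: [0.4038, -0.0472, 0.1986]
orientation: [[-0.0, 1.0, 0.005], [0.0, 0.005, -1.0], [-1.0, -0.0, -0.0]]
contact_force: [-0.6, 0.1, -0.7]
gripper_width: 0.07
```

```bash
python3 - <<'E'
from h import *
st();side();a=snap('top');s=snap('side');scale(a,(190,215,285,245))
h=cv2.cvtColor(a['frame'],cv2.COLOR_RGB2HSV)
f=np.hstack([cv2.resize(q['frame'][y:y+100,x:x+100,::-1],None,fx=4,fy=4,interpolation=cv2.INTER_CUBIC) for q,x,y in((a,185,210),(s,250,115))])
cv2.imwrite('pics/c8.png',f)
zm=a['z_map'][240:285,210:260];P=np.array([pt(a,x+210,y+240) for y,x in np.argwhere(zm>0)])
t=P[(P[:,2]>.108)&(P[:,2]<.122)];print('rim pts',len(t),t.min(0).round(4),t.max(0).round(4),((t.min(0)+t.max(0))/2).round(4))
E
```

```text
clock 26.2
tool_pos [ 0.4038 -0.0472  0.1986]
contact_force [-0.6386  0.1109 -0.7002]
gripper_width 0.07
[[-0.0, 1.0, 0.005], [0.0, 0.005, -1.0], [-1.0, -0.0, -0.0]] [ 0.399  0.087 -0.421  2.096  0.043  0.966 -0.04 ]
green [326. 174.] [0.5775 0.1745] scale-frame long ang -90.2 L 0.0593 dir from pocket 0.1 dist 0.0585
green [333. 175.] [0.5905 0.1748] scale-frame long ang -90.4 L 0.1234 dir from pocket -0.0 dist 0.0715
green 232 236 [0.5724 0.1739] ang -88.1 L 0.0608 0.0072
green 231 229 [0.5864 0.1756] ang -87.2 L 0.1055 0.0092
rim pts 187 [0.5023 0.148  0.1081] [0.5562 0.2013 0.1205] [0.5292 0.1747 0.1143]
```

View pics/c8.png

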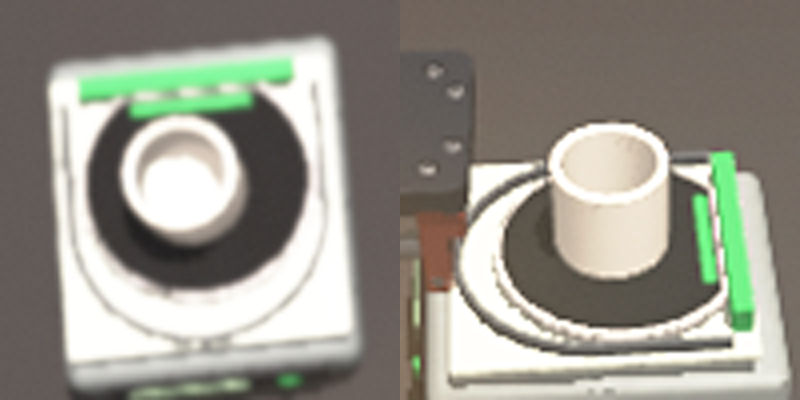

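The cup stands upright near the middle of the pan, with its rim centre at about (0.529, 0.175) and z 0.114. The pan is still flush with the bar.

```bash
python3 -c "
from h import *
print(job.job_done())"
```

```text
the job is handed in; nothing more can be done
None
```

I turned the pan about 165° clockwise, slid its flat home against the green bar, and set the larger white cup upright in the middle of it. The job is handed in at about 26 s of the 72 s allowed; no verdict was reported.

**Forces:** The readings at the end of each move never passed about 9.4 N pressing on the mat, and about 8 N pushing the pan at the bar. The pan slipped under the finger on the first stroke, so I repositioned and finished with three more strokes, pressing a little harder.

**Pan:** In the last pictures its stripe and the bar are parallel to within 1°. The pan moved 14.4 mm to the bar, against the 14 mm expected, and both views show it flush.

**Cup:** It is upright with its rim at about the expected height of 114 mm. Its measured centre is about 4 mm from the pan's centre, which is not much more than the roughly 2 mm camera calibration error. The set-down force was about 4 N.

**Disagreement:** The side camera reads the bar and stripe about 5 mm further from the robot than the top camera. I used the top camera for positions.

**Not checked:** I planned no contact with the pot, dish, spoon, small cup or yellow disc, but I did not measure them again at the end.

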